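# Draw the bead organiser up to the sprung bench stop and open its lid

## Task

Hook a fingertip behind the raised far lip of the closed white bead organiser and drag it over the bench towards you until it sits square against the black cushion of the bench stop; press on until you feel the cushion give by about 2 mm, but do not crush it. Then gently slide the organiser's clear lid all the way open towards you by its blue ridge, and let go, leaving the organiser upright against the cushion and the other things on the bench undisturbed.

Things in the scene. Friction and masses are not known exactly. Their poses are not given: they have to be found in the camera images.
- organiser: loose white plastic bead organiser, 0.5 to 0.8 kg, 120 long (x) by 160 wide (y), too wide to grasp. Origin: centre of its underside; x points away from the robot, z up. Near wall (x = -60) 38 high, clear lid 38 to 42 above the bench, far wall 6 thick, rising to 52 as a lip 10 above the lid. The bench behind its middle is clear for 50 or more. Dragging it takes some 2 to 7 N (hidden mass and friction)
- far_lip (a point): middle of the top outer edge of the organiser's far lip: 60 along x from its origin, 52 above the bench; axes as the organiser's
- organiser_lid (a joint): sliding lid: travel in m, 0 closed, 0.055 fully open (hard end); slides along the organiser's -x (towards the robot), over the near wall and above the stop. About 1.3 N of friction
- lid_ridge (a point): top middle of the lid's blue thumb ridge, 70 wide (y), 6 thick (x), 12 high: top 54 above the bench, lid around it 42. Moves with the lid. Closed, it lies at x = 12 of the organiser, with 39 free between it and the far lip; pull it from its +x side
- stop: bench stop, fixed: wooden block 160 wide, 26 high, with rods, an aluminium bar and a black sprung cushion 180 wide (y), 8 to 28 above the bench, facing +x, to the organiser. z up, origin on the bench. The clamped setting is not reported: the unpressed cushion's face stands 0 to 50 mm along +x from the origin and is found by feel. It gives 1 mm per 5 N, no preload, hard end at 6 mm
- glass_dish: bystander: round glass dish 96 across, 32 high, origin under its centre
- ring_cone: bystander: white ceramic ring cone 60 across, 88 high, origin under its centre
- bead_jar: bystander: small amber jar 54 across, 70 high, origin under its centre
- crimping_tool: bystander: steel crimping pliers with blue handles, 150 long (x), 75 wide, 15 high, lying flat, origin near its pivot
Things that resemble listed ones, but are neither listed nor needed, are in the scene too. There is more than one size of the organiser; the job needs the smallest.

How it is judged:
By the outcome, as a careful person would: the job done as asked, in the order asked, and still so for the second after the job is handed in, with the robot touching nothing.
It also fails if it takes over 69 s, if anything falls off the work surface, if the arm or the gripper's body presses on something with over 40 N, if the wrist force passes 120 N, or if a joint passes its speed limit or range.

## Robot

A 6-joint arm with a two-finger parallel gripper is mounted at the origin on the work surface. World frame = base frame: x ahead of the robot, y to its left, z up, the work surface at z = 0. Lengths are in mm, angles in rad, forces in N, time in s.
With the tool pointing down it reaches from about 250 to 850 mm from the base axis. Payload 12.5 kg.
Tool frame: the origin (TCP) lies on the centre line of the jaws, within the pads' length; the fingertips stand 14 mm ahead of it and the grasp point (between the pads) lies 5 mm behind it; z points along the fingers, y is the line along which they close (so a half turn about z gives the same grasp; the last joint's range is limited). The gripper opens to 93 mm and grips with 3 to 60 N. Pads are 15 mm wide; open, the fingers measure 128 mm over their backs; the gripper's body (75 mm by 188 mm) begins 65 mm behind the grasp point.
Start: joints at [-1.193, 0.351, 1.652, -0, 1.139, -0.085], TCP at [245.566, -492.12, 232.633] pointing down, gripper open.
Joint ranges: [-2.75, 2.75], [-0.79, 2.1], [0.01, 2.65], [-1.57, 4.71], [0.07, 3.14], [-2.87, 2.87]. Speed limits (rad/s): [2.22, 2.22, 2.79, 3.14, 3.14, 3.14].

## Interface

Orientations are given as a unit quaternion [x, y, z, w].
In Python, from plant import r, inverse_kinematics, cams, workorder gives the robot as it stands. The module is installed in compiled form; this text tells all that it offers. Calls block until the motion is done:
- r.move_to(position, orientation): joint-space move of the TCP to a pose.
- r.move_straight(position, ori=None, velocity=150, stop_force=None): straight line of the TCP; ori=None keeps the orientation; velocity is the mean speed in mm/s. With stop_force (N) it stops when the force on the tool has changed by that much, and returns True; else False.
- r.move_joints(angles): joint-space move.
- r.move_gripper(opening, squeeze=None): opening from 0.0 (shut) to 1.0 (fully open); squeeze is the grip in N (None keeps the last); returns when the fingers have stopped.
- r.dwell(seconds).
- inverse_kinematics(position, orientation): joint angles nearest the present ones, or None.
- r.observe(): the state.
- cams.snapshot(name): name is "scene" or "top" or "wrist"; returns a dict with "frame" (480x640x3 uint8, blue, green, red), "fx", "fy", "cx", "cy" (pixels), "rvec" (rotation vector, rad) and "tvec" (3), from world to camera coordinates, as OpenCV has them; the wrist camera has in their place "T_tool_cam" (4x4, takes a point from camera to tool coordinates, whose origin is the TCP and whose axes are the flange's). Camera axes: x right, y down, z forward; pixel columns grow to the right and rows downward; lengths in mm; the calibration is good to about 2 mm. The wrist camera is an equidistant fisheye: a pixel r from the principal point sees the ray r / f radians off the axis. A picture is of the moment at which its call begins: read the wrist's pose just before it. There is no depth.
A pose or a line that the arm cannot do raises r.PlanningError and nothing moves.
- workorder.job_done(): hands the job in; it is judged then, once.
Trained networks look in a picture, given as the dict that the camera call returned (one of the last four; its "shot" number tells which), for a name from the list of things; names that differ only in an ending like _2 or _b are one class to them, and where a whole thing is asked for, a point or a joint stands for the part that bears it (a point fixed in the world has none). Each returns a list of dicts, best first, with "p" (0 to 1); they miss things now and then, are a little off and sometimes report something else, mostly with a low value. They report only what shows in the picture. A call takes as long as a camera call. They do not tell look-alikes from the thing itself.
- cams.look_for(picture, name): "at" ([row, column] as shares, 0 to 1, of the picture: columns of its width, rows of its height, amid what is visible of it).
The state is a dict: "time_s": time; "joint_positions": joint angles; "qd": joint speeds; "effort": joint torques, N m; "eef_pos": TCP position; "tcp_rot": TCP orientation; "wrist_force": force on the tool from outside, world axes, zero at the start; "ft_torque": the same for the moment, N m; "width": opening from 0.0 (shut) to 1.0 (fully open); "gripper_force": force on a finger pad.
Only numpy, scipy, OpenCV 4.12 (cv2) and the standard library are available. Lean on these libraries where they do the work, as an engineer would, in place of code of your own. Each camera call takes 0.05 s, during which the arm holds its last target. There are 200 camera calls.

## Working session

There is one attempt and no reset: what is moved stays moved. The work goes in short steps, each a Python script; the robot and the scene stay as the last script left them, time stands still between calls to the robot, and variables do not carry over. Pictures are saved under pics/ and viewed, at most 10 in all, crops included, and the job is handed in when it is done.

```bash
mkdir -p pics
python3 - <<'E'
from plant import r,cams
import cv2,pickle
P={}
for n in ("scene","top"):
    p=cams.snapshot(n); P[n]=p; cv2.imwrite(f"pics/{n}0.png",p["frame"])
    for k in ("organiser","far_lip","lid_ridge","stop","glass_dish","ring_cone","bead_jar","crimping_tool"):
        print(n,k,[(round(d["p"],2),round(d["at"][1]*640),round(d["at"][0]*480)) for d in cams.look_for(p,k)])
pickle.dump(P,open("p0.pkl","wb"))
o=r.observe();print(o["time_s"],o["tcp_rot"],o["wrist_force"])
for n in P: print({k:v for k,v in P[n].items() if k!="frame"})
E
```

```text
scene organiser [(0.95, 256, 272), (0.9, 471, 238), (0.63, 271, 144)]
scene far_lip [(0.95, 472, 239), (0.86, 256, 273)]
scene lid_ridge [(0.85, 258, 264), (0.65, 469, 232), (0.58, 270, 137)]
scene stop [(0.64, 331, 230)]
scene glass_dish [(0.83, 466, 327)]
scene ring_cone [(0.8, 129, 242)]
scene bead_jar [(0.9, 204, 186)]
scene crimping_tool [(0.63, 411, 410)]
top organiser [(0.94, 354, 196), (0.87, 236, 324), (0.67, 462, 312)]
top far_lip [(0.82, 350, 195), (0.76, 460, 312), (0.76, 236, 327)]
top lid_ridge [(0.79, 352, 195), (0.71, 235, 322), (0.7, 460, 312)]
top stop [(0.83, 339, 274), (0.48, 350, 196)]
top glass_dish [(0.68, 207, 242)]
top ring_cone [(0.91, 452, 164)]
top bead_jar [(0.82, 456, 238), (0.37, 335, 271)]
top crimping_tool [(0.78, 210, 173)]
0.9 [9.73348724e-01 2.29330027e-01 1.18783466e-05 2.78474456e-05] [ 0.06488395 -0.40137768 -0.08392483]
{'fx': 551.7157510573428, 'fy': 551.7157510573428, 'cx': 319.5179853733111, 'cy': 238.3841916796276, 'rvec': array([ 1.17635458,  2.30489757, -0.98783781]), 'tvec': array([ 264.80169032, -215.61439685, 1503.08873481]), 'shot': 1}
{'fx': 515.5788268630745, 'fy': 515.5788268630745, 'cx': 328.1387156851032, 'cy': 233.2601482314946, 'rvec': array([ 2.10544199, -2.13055653,  0.19764642]), 'tvec': array([  13.60501121,  479.83810651, 1379.10527103]), 'shot': 2}
```

View pics/top0.png

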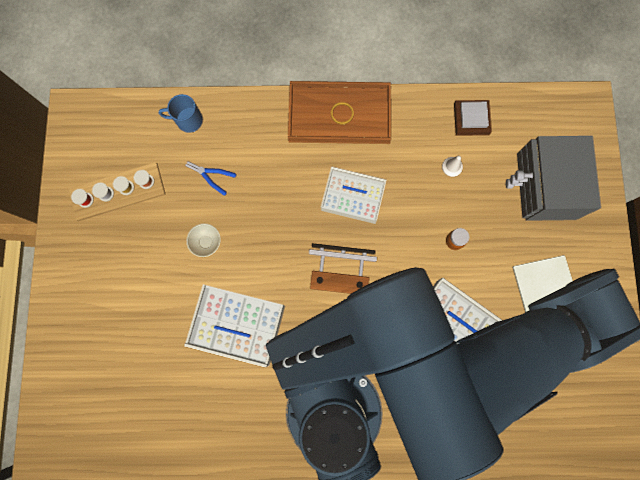

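View pics/scene0.png

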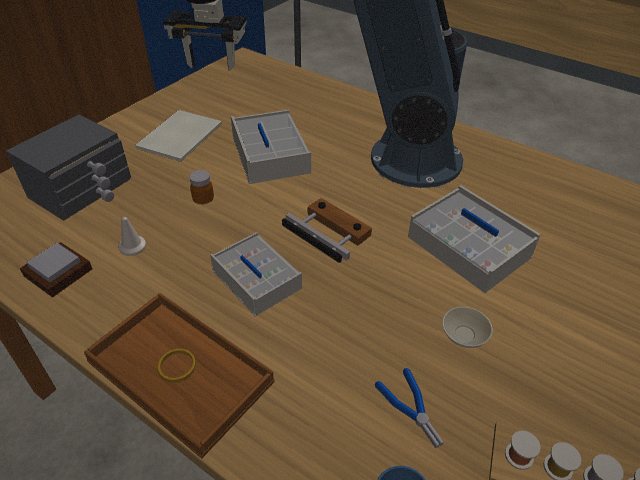

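Run:
```python
import cv2,pickle
P=pickle.load(open("p0.pkl","rb"))
c=P["top"]["frame"][158:298,270:450]
c=cv2.resize(c,None,fx=4.25,fy=4.25,interpolation=cv2.INTER_CUBIC)
cv2.imwrite("pics/crop1.png",c)
```

```text
(no output)
```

View pics/crop1.png

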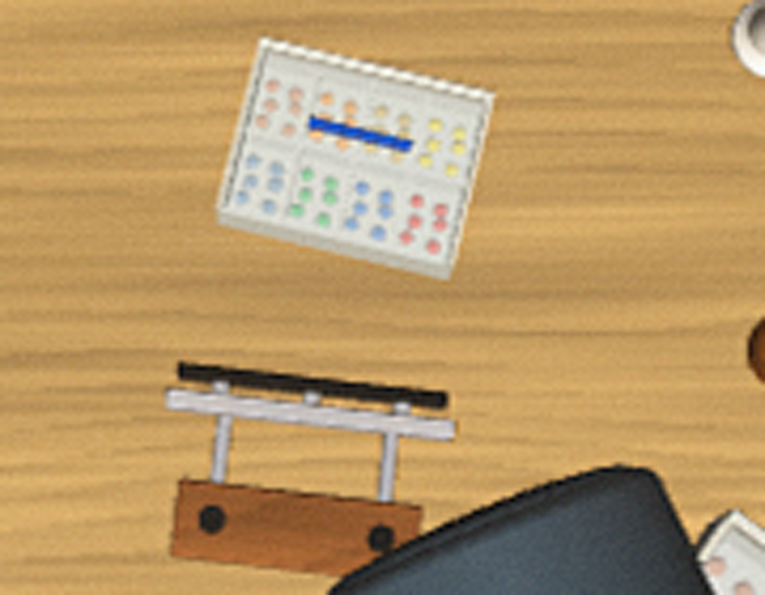

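The three organiser candidates in the top picture are at (354,196), (236,324) and (462,312). The one at (354,196) is clearly the smallest and lies in front of the stop, and the crop confirms it: lip corners at crop (262,38) and (495,95), cushion front edge from (180,362) to (448,394). I'll check its size in mm.

```bash
cat > h.py <<'E'
import numpy as np,cv2
from scipy.spatial.transform import Rotation as R
def world(p,u,v,z):
    M=cv2.Rodrigues(np.array(p["rvec"]))[0]; t=np.array(p["tvec"]).ravel()
    d=M.T@[(u-p["cx"])/p["fx"],(v-p["cy"])/p["fy"],1]; c=-M.T@t
    return c+d*(z-c[2])/d[2]
def ori(yaw):  # tool down, tool y axis along organiser y (yaw about world z)
    return (R.from_euler("z",yaw)*R.from_quat([1,0,0,0])).as_quat()
E
python3 - <<'E'
import pickle,numpy as np
from h import *
P=pickle.load(open("p0.pkl","rb"))
f=lambda x,y,z: world(P["top"],(x+.5)/4.25-.5+270,(y+.5)/4.25-.5+158,z)[:2]
def rep(n,a,b):
    d=a-b; print(n,a.round(1),b.round(1),"mid",((a+b)/2).round(1),"len",np.linalg.norm(d).round(1),"yaw",np.arctan2(-d[0],d[1]).round(4))
rep("lip",f(262,38,52),f(495,95,52))
rep("neartop",f(218,214,38),f(450,266,38))
rep("ridge",f(310,122,54),f(411,146,54))
rep("cush",f(180,362,28),f(448,394,28))
rep("block",f(181,479,26),f(423,508,26))
for n,z in (("scene",0),):
    for k,u,v,h in (("glass",466,327,16),("cone",129,242,35),("jar",204,186,35),("pliers",411,410,8),("lip",256,273,45)): print(k,world(P[n],u,v,h).round())
E
```

```text
lip [670.6  -3.1] [ 629.2 -156.5] mid [649.9 -79.8] len 158.9 yaw -0.2637
neartop [554.1  27.4] [ 517.  -124.7] mid [535.6 -48.6] len 156.6 yaw -0.2392
ridge [611.7 -34. ] [ 594.5 -100. ] mid [603.1 -67. ] len 68.3 yaw -0.255
cush [457.   53.4] [ 433.5 -121.8] mid [445.3 -34.2] len 176.8 yaw -0.1329
block [380.   53.3] [ 359.2 -103.7] mid [369.6 -25.2] len 158.3 yaw -0.1317
glass [461. 355.  16.]
cone [ 698. -338.   35.]
jar [ 458. -346.   35.]
pliers [675. 352.   8.]
lip [612. -47.  45.]
```

Run:
```python
from h import *
from plant import r,cams
yo=-0.252; n=np.array([np.cos(yo),np.sin(yo)]); lip=np.array([650,-80.])
a=lip+24*n
r.move_to([*a,150],ori(yo))
r.move_gripper(1.0)
print(r.move_straight([*a,24],ori(yo),velocity=120,stop_force=4))
b=r.observe(); print(b["time_s"],b["eef_pos"].round(1) if hasattr(b["eef_pos"],"round") else b["eef_pos"],b["wrist_force"],b["joint_positions"])
e=lip-2*n
print(r.move_straight([*e,24],ori(yo),velocity=20,stop_force=1.2))
o=r.observe();print(o["time_s"],o["eef_pos"],o["wrist_force"],o["ft_torque"], "tcp beyond lip:",(np.array(o["eef_pos"])[:2]-lip)@n)
cv2.imwrite("pics/top1.png",cams.snapshot("top")["frame"][130:330,240:480])
w=cams.snapshot("scene")["frame"][170:350,140:420]; cv2.imwrite("pics/sc1.png",cv2.resize(w,None,fx=2.8,fy=2.8,interpolation=2))
```

```text
False
4.45 [673.8 -86.1  24.9] [ 0.22245118 -0.01513358  0.57592941] [-1.95624336e-01  8.23098073e-01  1.41083083e+00  2.10876210e-05
  9.06223512e-01  1.62718238e+00]
True
5.1917 [660.40835063 -82.66961054  23.70807689] [ 0.91646093 -0.63131684  0.20889994] [0.01523788 0.02669025 0.01096024] tcp beyond lip: 10.745254045201472
```

View pics/sc1.png

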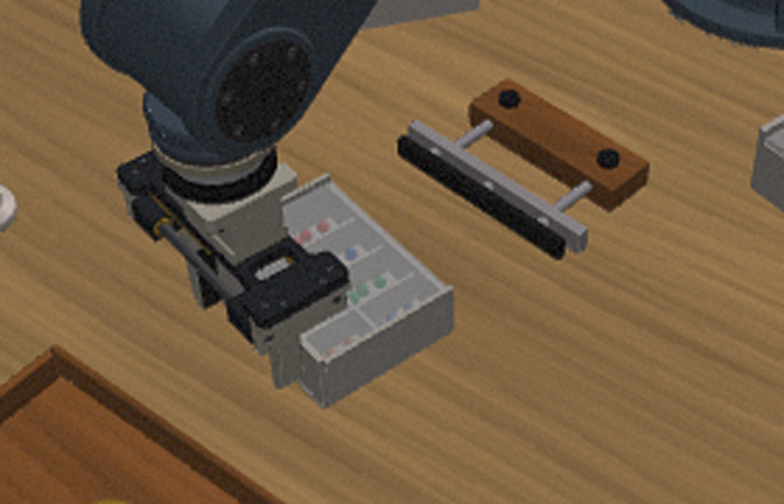

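Both fingertips are behind the lip of the small organiser (about (200,290) and (280,370) in the crop), nothing else is touched, and the cushion ahead is clear. Next I drag it, turning it square, and stop short of the cushion.

```bash
cat >> h.py <<'E'
ys=-0.132; ns=np.array([np.cos(ys),np.sin(ys)]); ts=np.array([-ns[1],ns[0]]); C=np.array([445.3,-34.2])
def st(r):
    o=r.observe(); p=np.array(o["eef_pos"]); f=np.array(o["wrist_force"])
    return o["time_s"],((p[:2]-C)@ns).round(2),((p[:2]-C)@ts).round(2),p[2].round(1),f.round(2),(f[:2]@ns).round(2),np.round(o["ft_torque"],3)
E
python3 - <<'E'
from h import *
from plant import r,cams
print(*st(r))
for i in range(1,5):
    s=i/4; a=np.array([660.4,-82.7]); e=C+145*ns
    r.move_straight([*(a+s*(e-a)),24],ori(-.252+s*.12),velocity=35)
    print(*st(r))
p=cams.snapshot("top"); cv2.imwrite("pics/top2.png",cv2.resize(p["frame"][158:298,270:450],None,fx=4.25,fy=4.25,interpolation=2))
E
```

```text
5.2917 219.57 -19.77 23.4 [ 0.01  0.15 -0.64] -0.01 [0.062 0.008 0.077]
6.0 200.71 -14.78 24.1 [-0.77  0.44 -0.71] -0.82 [ 0.077  0.011 -0.032]
6.7 181.76 -9.82 23.9 [-0.01 -0.47 -0.89] 0.05 [ 0.111 -0.021 -0.023]
7.4 163.28 -4.9 24.0 [ 0.81 -0.39  0.88] 0.85 [ 0.058 -0.017 -0.086]
8.1 144.45 0.06 23.9 [ 0.71  0.66 -0.66] 0.61 [0.014 0.002 0.045]
```

View pics/top2.png

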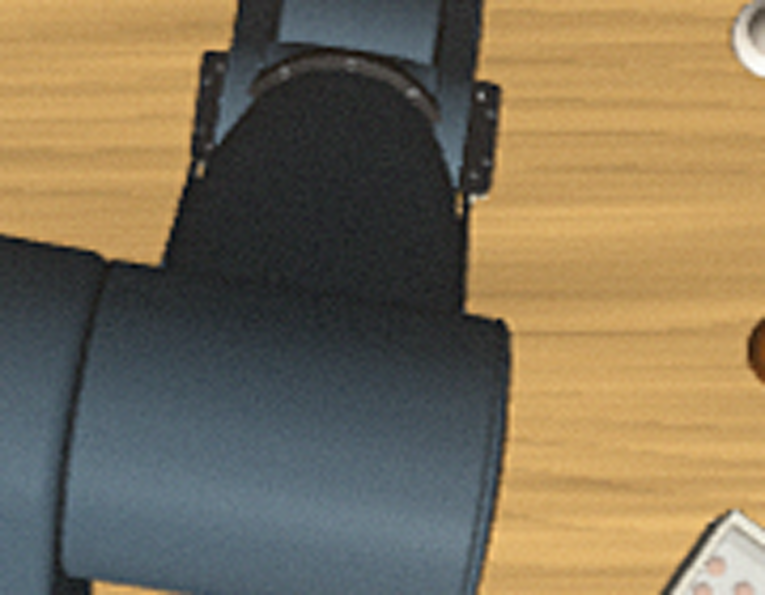

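The arm hides the organiser in the top view, so I check the scene camera.

Run:
```python
from h import *
from plant import r,cams
p=cams.snapshot("scene"); w=p["frame"][150:350,140:420]; cv2.imwrite("pics/sc2.png",cv2.resize(w,None,fx=2.8,fy=2.8,interpolation=2))
F=[]
for i in range(4): F.append(st(r)[5]); r.dwell(.02)
print(F)
```

```text
[np.float64(0.35), np.float64(0.29), np.float64(0.32), np.float64(0.85)]
```

View pics/sc2.png

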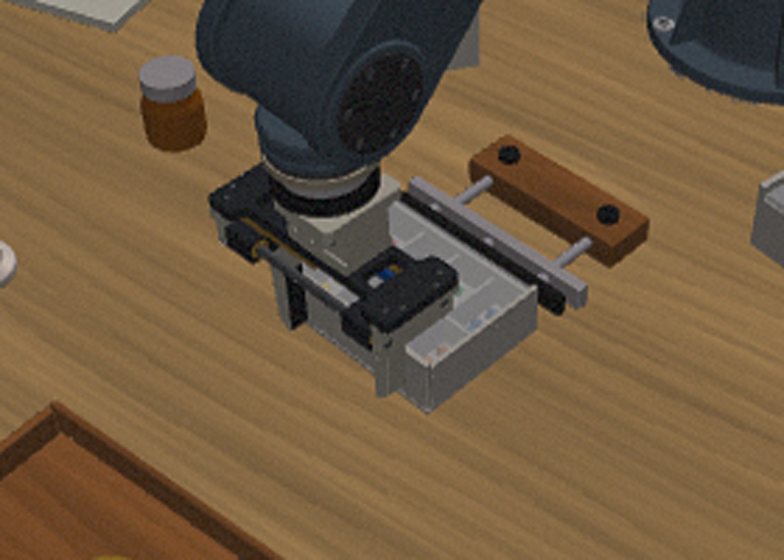

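The organiser lies just short of the cushion, nearly parallel to it, with the fingertips still behind the lip. Now I press in small steps and read the averaged force.

```bash
cat >> h.py <<'E'
def favg(r,n=6):
    F=[];T=[]
    for i in range(n):
        o=r.observe(); F.append(np.array(o["wrist_force"])[:2]@ns); T.append(o["ft_torque"][2]); r.dwell(.02)
    return np.mean(F).round(2),np.mean(T).round(3),o["time_s"]
E
python3 - <<'E'
from h import *
from plant import r
x=145.
while x>126:
    x-=1.0
    hit=r.move_straight([*(C+x*ns),24],ori(ys),velocity=12,stop_force=12)
    f=favg(r,4); print(x,*f,hit,st(r)[1])
    if f[0]>4 or hit: break
E
```

```text
144.0 1.48 0.007 8.5667 False 144.1
143.0 3.41 0.026 8.8833 False 143.17
142.0 3.56 0.011 9.2 False 141.97
141.0 2.81 0.007 9.5167 False 140.96
140.0 2.91 -0.023 9.8333 False 139.98
139.0 3.38 0.001 10.15 False 138.97
138.0 4.18 -0.014 10.4667 False 138.01
```

Run:
```python
from h import *
from plant import r
x=138.
while x>122:
    x-=0.5
    hit=r.move_straight([*(C+x*ns),24],ori(ys),velocity=10,stop_force=12)
    f=favg(r,5); print(x,*f,hit,st(r)[1])
    if f[0]>9 or hit: break
```

```text
137.5 4.13 -0.009 10.8 False 137.55
137.0 4.76 -0.005 11.1333 False 137.06
136.5 4.12 -0.002 11.4667 False 136.51
136.0 4.94 -0.02 11.8 False 136.02
135.5 5.12 -0.008 12.1333 False 135.55
135.0 5.4 -0.003 12.4667 False 135.05
134.5 4.83 -0.009 12.8 False 134.56
134.0 4.73 -0.028 13.1333 False 134.02
133.5 4.79 -0.021 13.4667 False 133.53
133.0 5.13 -0.034 13.8 False 133.04
132.5 5.17 -0.017 14.1333 False 132.57
132.0 5.16 -0.023 14.4667 False 132.04
131.5 4.68 -0.015 14.8 False 131.54
131.0 4.93 -0.011 15.1333 False 131.05
130.5 4.82 -0.023 15.4667 False 130.56
130.0 5.27 0.035 15.8 False 130.16
129.5 6.58 0.104 16.1333 False 129.83
129.0 7.8 0.171 16.4667 False 129.58
128.5 8.67 0.205 16.8 False 129.35
128.0 9.4 0.248 17.1333 False 129.13
```

Contact came at about 130.2 mm, with a growing moment, so the right corner touches first. I turn the yaw slightly to null the moment.

Run:
```python
from h import *
from plant import r
x=128.;y=ys
for i in range(8):
    y+=.005
    r.move_straight([*(C+x*ns),24],ori(y),velocity=10)
    f=favg(r,5); o=r.observe(); q=(R.from_quat(o["tcp_rot"])*R.from_quat([1,0,0,0]).inv()).as_euler("zyx")
    print(round(y,3),*f,st(r)[1],q.round(4))
    if f[1]<.03: break
```

```text
-0.127 8.92 -0.111 17.4667 128.84 [-1.271e-01 -2.100e-03  1.000e-04]
```

Run:
```python
from h import *
from plant import r
x=128.;y=-.128
for i in range(14):
    x-=0.4
    r.move_straight([*(C+x*ns),24],ori(y),velocity=10)
    f=favg(r,5); p=np.mean([st(r)[1] for _ in range(3)]).round(2); print(round(x,1),*f,p)
    if f[0]>14.6: break
```

```text
127.6 9.92 0.03 17.8 128.76
127.2 10.59 -0.008 18.1333 128.54
126.8 11.41 0.025 18.4667 128.34
126.4 12.09 0.009 18.8 128.19
126.0 13.05 0.032 19.1333 127.99
125.6 13.1 0.018 19.4667 127.82
125.2 14.25 0.011 19.8 127.65
124.8 14.9 0.02 20.1333 127.47
```

Run:
```python
from h import *
from plant import r,cams
q=ori(-.128)
r.move_straight([*(C+129.5*ns),24],q,velocity=10)
r.move_straight([*(C+150*ns),24],q,velocity=60)
r.move_straight([*(C+150*ns),130],q,velocity=150)
r.move_gripper(0.22)
p=cams.snapshot("wrist"); 
cv2.imwrite("pics/w3.png",p["frame"]); print(st(r)[:4])
print(p["T_tool_cam"],[(k,[(d["p"],d["at"][1]*640,d["at"][0]*480) for d in cams.look_for(p,k)]) for k in ("lid_ridge","far_lip")],p["fx"],p["cx"],p["cy"])
```

```text
(23.3917, np.float64(150.0), np.float64(0.0), np.float64(130.0))
[[ 5.00336285e-04 -9.57023608e-01 -2.90009592e-01  8.18403060e+01]
 [ 9.99999735e-01  6.31933304e-04 -3.60122357e-04 -2.37011199e-01]
 [ 5.27912317e-04 -2.90009336e-01  9.57023671e-01 -1.51563753e+02]
 [ 0.00000000e+00  0.00000000e+00  0.00000000e+00  1.00000000e+00]] [('lid_ridge', [(0.96, 314.688, 329.712)]), ('far_lip', [(0.8, 318.272, 300.48), (0.61, 533.568, 422.01599999999996)])] 371.64829954431775 318.8526148271263 238.365005398185
```

View pics/w3.png

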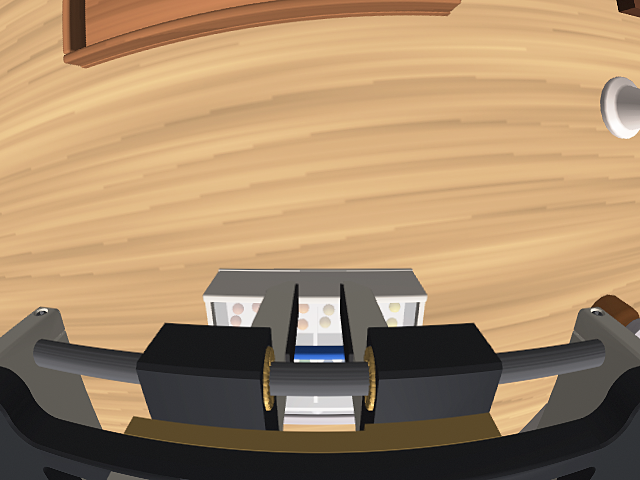

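The organiser is centred under the tool: lip edge from column 204 to 428 at row about 294, ridge at row about 350. I compute the positions from these pixels, then open the lid.

Run:
```python
from h import *
T=np.array([[5.00336285e-04,-9.57023608e-01,-2.90009592e-01,81.84],[1,6.319e-04,-3.6e-04,-.237],[5.28e-04,-.290009,.957024,-151.5638],[0,0,0,1]])
Q=R.from_quat(ori(-.128)).as_matrix(); t=np.array([*(C+150*ns),130])
def f(u,v,z):
    d=np.array([u-318.85,v-238.37]); a=np.hypot(*d)/371.65; c=np.array([*(np.sin(a)*d/np.hypot(*d)),np.cos(a)])
    o=t+Q@T[:3,3]; w=Q@T[:3,:3]@c; p=(o+w*(z-o[2])/w[2])[:2]-C
    return (p@ns).round(1),(p@ts).round(1)
for n,a in dict(lipTL=(204,294,52),lipTR=(428,294,52),botL=(219,269,0),botR=(412,269,0),ridgefar=(319,346,54)).items(): print(n,f(*a))
```

```text
lipTL (np.float64(120.9), np.float64(81.2))
lipTR (np.float64(121.8), np.float64(-76.5))
botL (np.float64(119.4), np.float64(83.6))
botR (np.float64(120.3), np.float64(-77.3))
ridgefar (np.float64(81.5), np.float64(-0.1))
```

Run:
```python
from h import *
from plant import r
q=ori(-.128); P=lambda x,z:[*(C+x*ns+2*ts),z]
r.move_straight(P(95,110),q,velocity=150)
h=r.move_straight(P(95,61),q,velocity=60,stop_force=3); print("down",h,*st(r))
if not h:
    x=95.
    h=r.move_straight(P(80,61),q,velocity=25,stop_force=4); print(h,favg(r),*st(r))
    if not h:
        h=r.move_straight(P(38,61),q,velocity=25,stop_force=5); print(h,favg(r),*st(r))
```

```text
down False 25.0 95.24 1.97 61.3 [0.58 0.64 0.67] 0.5 [0.052 0.015 0.015]
False (np.float64(0.0), np.float64(0.005), 25.8333) 25.85 80.01 1.98 61.0 [-0.98 -0.5  -0.67] -0.91 [ 0.015 -0.007 -0.078]
False (np.float64(0.79), np.float64(0.013), 27.7667) 27.7833 38.04 2.02 61.0 [ 1.11 -0.37  0.02] 1.15 [-0.068 -0.112  0.006]
```

Run:
```python
from h import *
from plant import r
q=ori(-.128); P=lambda x,z:[*(C+x*ns+2*ts),z]
x=38.
while x>14:
    x-=1.
    h=r.move_straight(P(x,61),q,velocity=15,stop_force=6); f=favg(r,4); print(x,*f,h,st(r)[1])
    if f[0]>3.2 or h: break
```

```text
37.0 0.95 0.028 28.0833 False 36.89
36.0 0.08 0.004 28.4 False 35.86
35.0 0.3 -0.002 28.7167 False 34.91
34.0 0.92 0.017 29.0333 False 33.89
33.0 0.49 -0.021 29.35 False 32.92
32.0 0.79 -0.009 29.6667 False 31.94
31.0 0.55 0.011 29.9833 False 30.9
30.0 0.48 0.012 30.3 False 29.92
29.0 1.91 0.026 30.6167 False 29.11
28.0 5.67 0.02 30.9333 False 28.78
```

The lid reached its hard end after about 55 mm, as expected. Now I let go, clear the arm and verify.

Run:
```python
from h import *
from plant import r,cams
q=ori(-.128); P=lambda x,z:[*(C+x*ns+2*ts),z]
r.move_straight(P(40,61),q,velocity=40)
r.move_straight(P(40,232),q,velocity=150)
r.move_joints([-1.193,0.351,1.652,0,1.139,-0.085])
p=cams.snapshot("top"); print(r.observe()["time_s"])
a=cv2.resize(p["frame"][158:298,270:450],None,fx=4.25,fy=4.25,interpolation=2)
cv2.imwrite("pics/top4.png",a)
for k in ("glass_dish","ring_cone","bead_jar","crimping_tool"): print(k,[(round(d["p"],2),round(d["at"][1]*640),round(d["at"][0]*480)) for d in cams.look_for(p,k)])
```

```text
34.6083
glass_dish [(0.73, 205, 239)]
ring_cone [(0.87, 454, 164)]
bead_jar [(0.68, 202, 241), (0.67, 456, 238)]
crimping_tool [(0.64, 212, 173)]
```

View pics/top4.png

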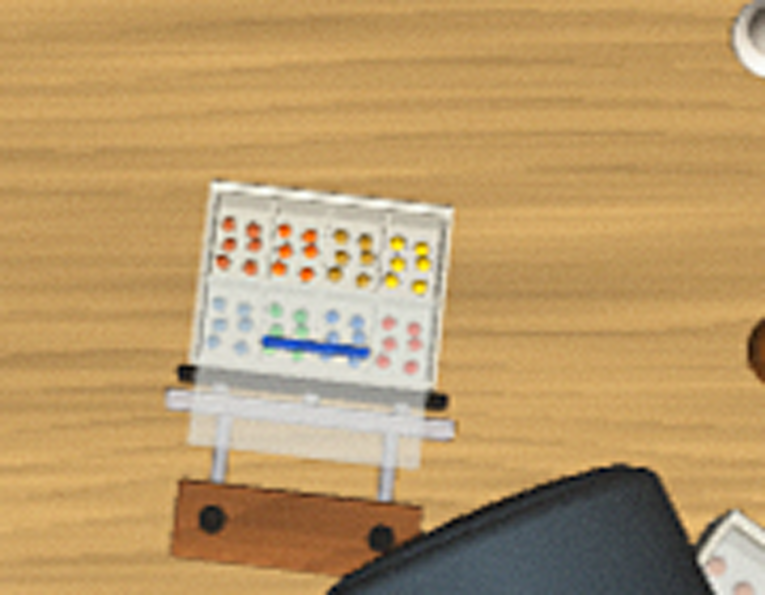

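The organiser sits square against the cushion: lip from crop (212,183) to (452,210), near wall along the cushion. The ridge at (316,347) lies about 104 mm from the lip, against 103 expected fully open, and the bystanders have not moved.

```bash
python3 -c "
from plant import workorder
print(workorder.job_done())"
```

```text
the job is handed in; nothing more can be done
None
```

I handed the job in at about 35 s: the small organiser sits square against the cushion after I pressed it in about 2 mm, its lid is pulled open to the hard end, the arm is clear of everything, and the bystanders look unmoved in the last top view.

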